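# Put the rinsed cups away nested in the double-door cupboard

### The job

Put the rinsed steel cups away on the pull-out tray of the small double-door cupboard to dry: swing its right-hand door wide open, lift the flush bolt of the left-hand door that this uncovers, swing that door wide open too, and pull the tray all the way out. Stand the cups rim down on the tray as one nest, smallest innermost and each larger cup over the smaller ones, then slide the tray fully home with the nest on it and leave both doors wide open to air.

Things in the scene. Friction and masses are not known exactly. Their poses are not given: they have to be found in the camera images.
- cupboard: grey cupboard standing on the table, 310 mm wide, 235 mm deep, 130 mm high, with two white doors (each 143 x 12 x 110 mm) meeting in the middle of its front. Origin: middle of the front opening, on the table; x into the cupboard, y to the left along its front, z up. Roof: underside 122 mm, top 130 mm above the table; it begins 50 mm behind the front
- active_door_handle (a point): on the axis of the upright round bar handle (12 mm diameter, 39 mm clear of the door's face) of the right-hand door, to be pinched from above: the bar's free end is 17 mm above this point and it runs 78 mm down from here. 95 mm from the hinge along the door, 51 mm in front of it. Axes turn with the door; shut, they are the cupboard's
- active_door_hinge (a point): on the upright hinge axis of the right-hand door, at the cupboard's right front edge, half way up the door; axes as for its handle
- active_door (a joint): angle of the right-hand door, rad: 0 shut, grows as its free edge swings out towards the robot, stop at 1.9; stays where left (friction 0.1 N m). A hood on top of its free edge (58 x 24 mm, top 160 mm above the table) covers the flush bolt's pull, which cannot be lifted while this door is shut
- passive_door_handle (a point): the same point on the same bar handle of the left-hand door, which is the mirror image of the right-hand one (95 mm from its hinge along the door); shut, its axes are the cupboard's
- passive_door_hinge (a point): on the upright hinge axis of the left-hand door, at the cupboard's left front edge, half way up the door
- passive_door (a joint): angle of the left-hand door, rad: 0 shut, grows as it swings out towards the robot, stop at 1.9; held shut by the flush bolt until that is lifted; stays where left (friction 0.1 N m)
- bolt_pull (a point): centre of the steel pull of the flush bolt: a block 14 mm (through the door) x 12 mm (along it) x 20 mm high that stands on the top edge of the left-hand door, 18 mm from where the doors meet, and is lifted straight up. It moves with that door; axes as for its handle
- flush_bolt (a joint): lift of the flush bolt, m: 0 down (its rod stands 10 mm deep in the sill and holds the left-hand door), 0.022 fully up; stays where left (friction 2 N)
- tray_tab (a point): on the upright pull tab at the middle of the front edge of the aluminium pull-out tray, just behind the doors: 18 mm front to back, 14 mm side to side, from the tray up to 16 mm above this point, which is 112 mm above the table; axes as the cupboard's
- tray_centre (a point): centre of the upper face of the tray's floor, 24 mm above the table, 76 mm behind the pull tab; axes as the cupboard's. Tray 170 mm deep, 226 mm wide, rim 12 mm high and 3 mm thick. Pulled out, this centre stands 53 mm in front of the cupboard, in the open between the doors
- tray (a joint): how far the tray is pulled out, m: 0 home, 0.150 fully out towards the robot; it strikes the doors unless both are open; stays where left (friction 2 N)
- cup_1: smallest stainless steel tapered cup, standing rim down on the table at the start; origin: centre of the rim plane (its lower edge), +z up through the closed end. Outer diameter 38 mm at the rim, 28 mm at the closed end, height 48 mm, wall 2.5 mm, closed end 4 mm thick, about 40 g, bottom-heavy as it stands. May be absent
- cup_2: middle-sized stainless steel tapered cup, standing rim down on the table at the start; origin: centre of the rim plane (its lower edge), +z up through the closed end. Outer diameter 52 mm at the rim, 39 mm at the closed end, height 56 mm, wall 2.5 mm, closed end 4 mm thick, about 55 g, bottom-heavy as it stands. May be absent
- cup_3: middle-sized stainless steel tapered cup, standing rim down on the table at the start; origin: centre of the rim plane (its lower edge), +z up through the closed end. Outer diameter 66 mm at the rim, 50 mm at the closed end, height 64 mm, wall 2.5 mm, closed end 4 mm thick, about 70 g, bottom-heavy as it stands. May be absent
- cup_4: largest stainless steel tapered cup, standing rim down on the table at the start; origin: centre of the rim plane (its lower edge), +z up through the closed end. Outer diameter 80 mm at the rim, 60 mm at the closed end, height 72 mm, wall 2.5 mm, closed end 4 mm thick, about 90 g, bottom-heavy as it stands. May be absent
Not all that is in view belongs to the job. What is shaped like the cup_2 but blue is not meant.

How it is judged:
On the way, in this order (a step that is already met when the one before it is completed fails the run):
1. the right-hand door is wide open while the bolt is still down and the left-hand door shut (value of joint active_door above 1.4 rad and value of joint flush_bolt below 0.004 m and value of joint passive_door below 0.05 rad), for 0.2 s.
2. the flush bolt is lifted clear of the sill, the left-hand door still shut (value of joint active_door above 1.4 rad and value of joint flush_bolt above 0.012 m and value of joint passive_door below 0.2 rad), for 0.1 s.
3. the left-hand door is wide open too (value of joint each of active_door, passive_door above 1.4 rad), for 0.2 s.
4. the tray is pulled out (all of step 3 and value of joint tray above 0.135 m), for 0.2 s.
5. all the cups stand nested on the pulled-out tray (value of joint tray above 0.11 m and horizontal distance between cup_1 and cup_2 below 0.012 m and horizontal distance between cup_1 and cup_3 below 0.02 m and horizontal distance between cup_1 and cup_4 below 0.028 m and horizontal distance between cup_2 and cup_3 below 0.012 m and horizontal distance between cup_2 and cup_4 below 0.02 m and horizontal distance between cup_3 and cup_4 below 0.012 m and z of cup_1 in the frame of tray_centre between -0.005 and 0.006 m and x of cup_1 in the frame of tray_centre between -0.085 and 0.085 m and y of cup_1 in the frame of tray_centre between -0.113 and 0.113 m and angle between each of cup_1, cup_2, cup_3, cup_4's own z axis and vertical below 0.15 rad and z of cup_2 in the frame of tray_centre between -0.005 and 0.006 m and x of cup_2 in the frame of tray_centre between -0.085 and 0.085 m and y of cup_2 in the frame of tray_centre between -0.113 and 0.113 m and z of cup_3 in the frame of tray_centre between -0.005 and 0.006 m and x of cup_3 in the frame of tray_centre between -0.085 and 0.085 m and y of cup_3 in the frame of tray_centre between -0.113 and 0.113 m and z of cup_4 in the frame of tray_centre between -0.005 and 0.006 m and x of cup_4 in the frame of tray_centre between -0.085 and 0.085 m and y of cup_4 in the frame of tray_centre between -0.113 and 0.113 m), for 0.2 s.
At the end, for the whole second after the job is handed in: Tray home within 10 mm, both doors beyond 1.4 rad, all present cups at rest, rim down on the tray floor (within 6 mm, tilt under 0.15 rad) as one nest: axes of neighbouring sizes within 12 mm (two sizes apart 20 mm, three 28 mm) (all of step 3 and value of joint tray below 0.01 m and horizontal distance between cup_1 and cup_2 below 0.012 m and horizontal distance between cup_1 and cup_3 below 0.02 m and horizontal distance between cup_1 and cup_4 below 0.028 m and horizontal distance between cup_2 and cup_3 below 0.012 m and horizontal distance between cup_2 and cup_4 below 0.02 m and horizontal distance between cup_3 and cup_4 below 0.012 m and z of cup_1 in the frame of tray_centre between -0.005 and 0.006 m and x of cup_1 in the frame of tray_centre between -0.085 and 0.085 m and y of cup_1 in the frame of tray_centre between -0.113 and 0.113 m and angle between each of cup_1, cup_2, cup_3, cup_4's own z axis and vertical below 0.15 rad and z of cup_2 in the frame of tray_centre between -0.005 and 0.006 m and x of cup_2 in the frame of tray_centre between -0.085 and 0.085 m and y of cup_2 in the frame of tray_centre between -0.113 and 0.113 m and z of cup_3 in the frame of tray_centre between -0.005 and 0.006 m and x of cup_3 in the frame of tray_centre between -0.085 and 0.085 m and y of cup_3 in the frame of tray_centre between -0.113 and 0.113 m and z of cup_4 in the frame of tray_centre between -0.005 and 0.006 m and x of cup_4 in the frame of tray_centre between -0.085 and 0.085 m and y of cup_4 in the frame of tray_centre between -0.113 and 0.113 m and linear speed of each of cup_1, cup_2, cup_3, cup_4 below 0.02 m/s); the robot touches nothing.
Of cup_1, cup_2, cup_3, cup_4 only 3 to 4 are there at a start; the rules pass over those that are not, and their reading is None.
At some moment in a run one of cup_1, cup_2, cup_3, cup_4 may be knocked a few centimetres aside while the robot is not near it.
It also fails if it takes over 200 s, if anything falls off the work surface, if the arm or the gripper's body presses on something with over 40 N, if the wrist force passes 120 N, or if a joint passes its speed limit or range.

### The arm

A 6-joint arm with a two-finger parallel gripper is mounted at the origin on a cart in front of the work surface, level with it; the furniture and walls round the work are solid. World frame = base frame: x ahead of the robot, y to its left, z up, the work surface at z = 0. Lengths are in m, angles in rad, forces in N, time in s.
With the tool pointing down it reaches from about 0.35 to 0.975 m from the base axis. Payload 4.9 kg.
Tool frame: the origin (TCP) lies between the finger pads; the fingertips stand 25 mm ahead of it and the grasp point (between the pads) lies 6 mm ahead of it; z points along the fingers, y is the line along which they close (so a half turn about z gives the same grasp; the last joint's range is limited). The gripper opens to 85 mm and grips with 20 to 120 N. Pads are 22 mm wide; open, the fingers measure 114 mm over their backs; the gripper's body (76 mm by 85 mm) begins 54 mm behind the grasp point. The pads swing forward as they close: fully open they stand 13 mm farther back than shut.
Start: joints at [1.051, 0.053, 1.613, -0, 1.476, -0.119], TCP at [0.244, 0.575, 0.256] pointing down, gripper open.
Joint ranges: [-3.01, 3.01], [-1.01, 2.22], [0.06, 2.58], [-1.02, 4.17], [0.09, 2.62], [-3.14, 3.14]. Speed limits (rad/s): [2.57, 2.57, 3.14, 3.14, 3.14, 3.14].

### API

Orientations are given as a unit quaternion [w, x, y, z].
In Python, from plant import manip gives the robot as it stands.
- The arm moves only by the shell command python3 -m inch 'ROWS'. ROWS is JSON, a list of rows, each a list of 3 entries, a list of its own where there are three numbers: the shift along the tool's x, y, z in m, then the turn, a rotation vector about the tool's x, y, z in rad, then the opening, from 0 (shut) to 1 (fully open). A call has 1 to 8 rows; each row shifts and turns the commanded pose from where the row before left it, along the tool's axes as they then stand; what a row does not reach is not made up. A row lasts 1/10 s, in which the tool goes at most 50 mm and 8.59 degrees, less where a joint would pass 70% of its speed; a pose out of reach is approached as far as the arm can. A call with a gripper value outside its range is refused whole. The fingers move at their own pace and stop on an object; the grip force is fixed at half the most. Time passes only in rows, so rows that do not move let the fingers close. It gives the time, the measured TCP pose, the force, the opening and the grip force at its end, in the units of the state.
- manip.state(): the state, without advancing time (a new reading comes with each control period).
- manip.grab_frame(name): name is "scene" or "top" or "wrist"; returns (picture, depth): 420x560x3 uint8, red, green, blue; 420x560 float32, m along the optical axis (not along the pixel's ray), 0 where there is no reading.
- manip.camera_params(name): a dict with "camera_matrix" (3x3 intrinsics, pixels), "k1" (the pictures are not rectified: a ray, as slopes to the right and down, at radius r is drawn at 1 + k1 r^2 times it, then the intrinsics apply), "rvec" (rotation vector, rad) and "tvec" (3), from world to camera coordinates, as OpenCV has them. Camera axes: x right, y down, z forward; pixel columns grow to the right and rows downward; lengths in m; the calibration is good to about 2 mm. A picture is of the moment at which its call begins: read the wrist's pose just before it. camera_params takes no time and is no camera call; for the wrist camera it gives the pose at the moment of the call.
- manip.job_done(): hands the job in; it is judged then, once.
Trained networks look in the newest picture that a camera, given by its name, has taken for a name from the list of things; names that differ only in an ending like _2 or _b are one class to them, and where a whole thing is asked for, a point or a joint stands for the part that bears it (a point fixed in the world has none). Each returns a list of dicts, best first, with "score" (0 to 1); they miss things now and then, are a little off and sometimes report something else, mostly with a low value. They report only what shows in the picture. A call takes as long as a camera call. They do not tell look-alikes from the thing itself.
- manip.look_for(camera, label): "point" ([x, y, z] in m, in world coordinates, good to about 4 mm: the middle of the surface that is visible of it).
The state is a dict: "time": time; "joint_pos": joint angles; "joint_vel": joint speeds; "joint_efforts": joint torques, N m; "tool_pos": TCP position; "tool_rot": TCP orientation; "contact_force": force on the tool from outside, world axes, zero at the start; "ft_torque": the same for the moment, N m; "gripper_width": opening from 0.0 (shut) to 1.0 (fully open); "grasp_force": force on a finger pad.
Only numpy, scipy, OpenCV 4.12 (cv2) and the standard library are available. Lean on these libraries where they do the work, as an engineer would, in place of code of your own. Each camera call takes 0.05 s, during which the arm holds its last target. There are 200 camera calls.

## Working session

There is one attempt and no reset: what is moved stays moved. The work goes in short steps, Python scripts to look and compute and a shell command to move; the robot and the scene stay as the last step left them, time stands still between calls to the robot, and variables do not carry over. Pictures are saved under pics/ and viewed, at most 14 in all, crops included, and the job is handed in when it is done.

```bash
ls; mkdir -p pics
cat > h.py <<'E'
import numpy as np, cv2
from plant import manip
from scipy.spatial.transform import Rotation as R
def snap(cam,fn=None):
    p=manip.camera_params(cam); im,d=manip.grab_frame(cam)
    if fn: cv2.imwrite('pics/'+fn,im[:,:,::-1])
    return im,d,p
def cloud(d,p):
    K=np.array(p['camera_matrix']);k=float(p['k1']);h,w=d.shape
    u,v=np.meshgrid(np.arange(w),np.arange(h))
    uv=np.stack([u,v],-1).reshape(-1,1,2).astype(np.float64)
    s=cv2.undistortPoints(uv,K,np.array([k,0,0,0.])).reshape(h,w,2)
    X=np.dstack([s[...,0]*d,s[...,1]*d,d])
    Rm=cv2.Rodrigues(np.array(p['rvec'],float))[0]
    W=(X.reshape(-1,3)-np.array(p['tvec'],float).reshape(1,3))@Rm
    W[d.reshape(-1)<=0]=np.nan
    return W.reshape(h,w,3)
def tool():
    s=manip.state();q=s['tool_rot'];return np.array(s['tool_pos']),R.from_quat([q[1],q[2],q[3],q[0]])
def to(goal):
    t,r=tool();return r.inv().apply(np.array(goal)-t)
E
python3 - <<'E'
from h import *
for c in('scene','top'):
    snap(c,c+'0.png')
    for l in('active_door_handle','passive_door_handle','active_door_hinge','bolt_pull','cup_1','cup_4'):
        print(c,l,[(round(x['score'],2),np.round(x['point'],3).tolist()) for x in manip.look_for(c,l)][:7])
t,r=tool();print(t,r.as_matrix().round(3))
E
```

```text
pics
scene active_door_handle [(0.98, [0.574, 0.151, 0.086])]
scene passive_door_handle [(0.86, [0.483, 0.271, 0.083])]
scene active_door_hinge [(0.57, [0.485, 0.271, 0.085])]
scene bolt_pull [(0.2, [0.585, 0.232, 0.108])]
scene cup_1 [(0.97, [0.432, -0.266, 0.05]), (0.83, [0.465, -0.404, 0.037]), (0.74, [0.58, -0.292, 0.042]), (0.7, [0.445, -0.126, 0.028])]
scene cup_4 [(0.97, [0.432, -0.266, 0.05]), (0.83, [0.465, -0.404, 0.037]), (0.74, [0.58, -0.292, 0.042]), (0.7, [0.445, -0.126, 0.028])]
top active_door_handle [(0.8, [0.556, 0.166, 0.121])]
top passive_door_handle [(0.62, [0.482, 0.283, 0.112]), (0.46, [0.585, -0.276, 0.057])]
top active_door_hinge [(0.76, [0.562, 0.165, 0.118])]
top bolt_pull []
top cup_1 [(0.84, [0.584, -0.276, 0.056]), (0.75, [0.484, -0.383, 0.052]), (0.73, [0.45, -0.241, 0.073]), (0.53, [0.455, -0.109, 0.048]), (0.4, [0.48, 0.28, 0.11])]
top cup_4 [(0.84, [0.584, -0.276, 0.056]), (0.75, [0.484, -0.383, 0.052]), (0.73, [0.45, -0.241, 0.073]), (0.53, [0.455, -0.109, 0.048]), (0.4, [0.48, 0.28, 0.11])]
[0.24386117 0.57545628 0.2563387 ] [[-0.921  0.39   0.   ]
 [ 0.39   0.921  0.   ]
 [-0.     0.    -1.   ]]
```

View pics/scene0.png

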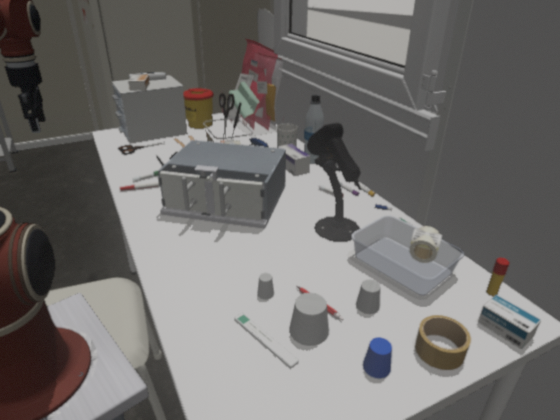

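View pics/top0.png

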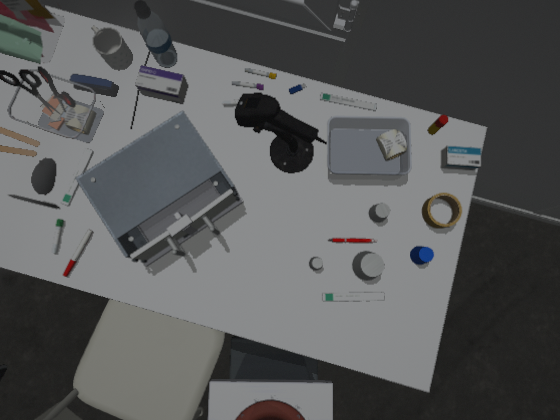

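Run:
```python
from h import *
im,d,p=snap('top');W=cloud(d,p)
u,v=np.meshgrid(np.arange(560),np.arange(420))
reg=(u>70)&(u<250)&(v>100)&(v<290)
m=reg&(abs(W[...,2]-.13)<.006)
m=m.astype(np.uint8);n,l,st,c=cv2.connectedComponentsWithStats(m);i=1+np.argmax(st[1:,4])
P=W[l==i][:,:2];print(len(P));r=cv2.minAreaRect((P*1000).astype(np.float32));print('roof',r,(cv2.boxPoints(r)/1000).round(4).tolist(),W[l==i][:,2].mean())
b=reg&(W[...,2]>.143)&(W[...,2]<.175);Q=W[b];print('hood',len(Q),np.nanmean(Q,0).round(4)); r=cv2.minAreaRect((Q[:,:2]*1000).astype(np.float32));print(r)
print('z med table',np.nanmedian(W[250:320,260:300,2]))
for n,(a,bb) in dict(c1=(317,263),cb=(371,265),c2=(381,212),blue=(424,255)).items():
    w=W[bb-25:bb+25,a-25:a+25].reshape(-1,3);w=w[w[:,2]>.015];top=np.nanpercentile(w[:,2],90);t=w[w[:,2]>top-.006]
    rr=cv2.minEnclosingCircle((t[:,:2]*1000).astype(np.float32));print(n,top.round(4),len(t),np.round(t.mean(0),4),rr)
```

```text
9637
roof ((643.558349609375, 293.0318298339844), (239.255126953125, 312.6973571777344), 35.41191482543945) [[0.4555000066757202, 0.35109999775886536], [0.6366999745368958, 0.09629999846220016], [0.8317000269889832, 0.23489999771118164], [0.6504999995231628, 0.48980000615119934]] 0.12937116908657212
hood 313 [0.5409 0.2276 0.1569]
((641.8153076171875, 353.19146728515625), (476.7604675292969, 109.04947662353516), 49.07714080810547)
z med table -0.0007612734763431188
c1 0.0505 86 [ 0.453  -0.1142  0.0481] ((453.3117370605469, -114.02159881591797), 13.806488037109375)
cb 0.0732 440 [ 0.4505 -0.2508  0.0712] ((450.2710266113281, -251.0194854736328), 30.487363815307617)
c2 0.0575 167 [ 0.5929 -0.2835  0.0552] ((593.0151977539062, -283.7646789550781), 19.998611450195312)
blue 0.057 186 [ 0.4802 -0.3931  0.0551] ((480.3671875, -394.2784729003906), 20.016090393066406)
```

```bash
cat >> h.py <<'E'
O=np.array([.5478,.2250,0]);A=np.deg2rad(35.41);C=R.from_euler('z',A)
E
python3 - <<'E'
from h import *
im,d,p=snap('top');W=cloud(d,p)
L=C.inv().apply(W.reshape(-1,3)-O)
def q(n,xl,yl,zl):
    m=(L[:,0]>xl[0])&(L[:,0]<xl[1])&(L[:,1]>yl[0])&(L[:,1]<yl[1])&(L[:,2]>zl[0])&(L[:,2]<zl[1]);P=L[m]
    print(n,len(P),P.mean(0).round(4),np.percentile(P,[3,97],axis=0).round(4).tolist())
q('hR',(-.09,-.025),(-.12,0),(.095,.135));q('hL',(-.09,-.025),(0,.12),(.095,.135))
q('hood',(-.05,.05),(-.08,.08),(.145,.18))
q('doorR',(-.03,.03),(-.16,-.03),(.1,.14));q('doorL',(-.03,.03),(.03,.16),(.1,.14))
print(np.round([C.apply([-.06,y,.0])+O for y in(-.055,.055)],3))
c=im[100:290,70:250,::-1];cv2.imwrite('pics/top1.png',cv2.resize(c,None,fx=3,fy=3,interpolation=2))
E
```

```text
hR 72 [-0.046  -0.053   0.1137] [[-0.0692, -0.0584, 0.0993], [-0.0271, -0.0464, 0.1291]]
hL 75 [-0.0453  0.0476  0.1137] [[-0.0649, 0.0436, 0.1], [-0.0261, 0.0538, 0.1309]]
hood 256 [-0.0159  0.0044  0.1591] [[-0.0271, -0.023, 0.156], [-0.0042, 0.0312, 0.1622]]
doorR 437 [-0.0097 -0.0954  0.124 ] [[-0.0233, -0.1531, 0.1034], [0.0254, -0.0344, 0.1324]]
doorL 479 [-0.0055  0.1022  0.1232] [[-0.0223, 0.0425, 0.1029], [0.0265, 0.1528, 0.1323]]
[[0.531 0.145 0.   ]
 [0.467 0.235 0.   ]]
```

View pics/top1.png

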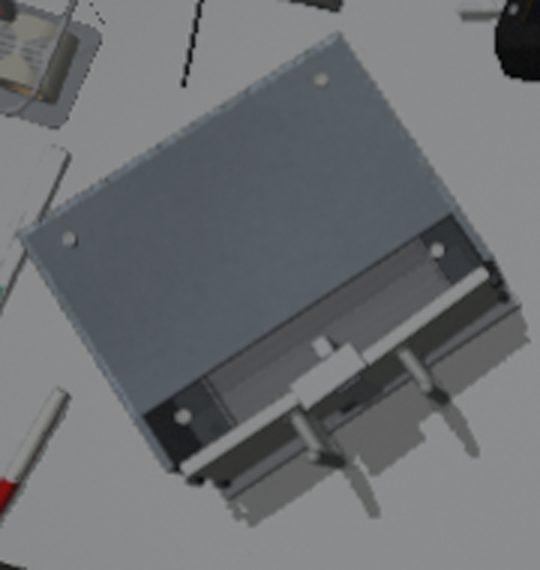

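```bash
python3 -m inch '[[[0,0,0],[0,0,0.138],0.5],[[0,0,0],[0,0,0.138],0.5],[[0,0,0],[0,0,0.138],0.5],[[0,0,0],[0,0,0.138],0.5]]'
python3 - <<'E'
from h import *
t,r=tool();print(np.degrees(np.arctan2(*r.as_matrix()[[1,0],1])))
g=C.apply([-.066,-.0525,0])+O;print(g); g[2]=.25;print(to(g),manip.state()['joint_pos'])
E
```

```text
time: 1.2
tool_pos: [0.2438, 0.5754, 0.2563]
tool_rot: [-0.0, 0.461, 0.887, 0.0]
contact_force: [-0.4, 0.4, -0.7]
gripper_width: 0.499
grasp_force: 0.0
35.07982773561525
[0.52442797 0.14396915 0.        ]
[-0.51436181 -0.01835478  0.00629556] [1.05097756e+00 5.26732279e-02 1.61291051e+00 3.89451352e-05
 1.47600640e+00 4.38715376e-01]
```

```bash
python3 -m inch '[[[-0.048,-0.002,0],[0,0,0],0.5],[[-0.048,-0.002,0],[0,0,0],0.5],[[-0.048,-0.002,0],[0,0,0],0.5],[[-0.048,-0.002,0],[0,0,0],0.5],[[-0.048,-0.002,0],[0,0,0],0.5],[[-0.048,-0.002,0],[0,0,0],0.5],[[-0.048,-0.002,0],[0,0,0],0.5],[[-0.048,-0.002,0],[0,0,0],0.5]]'
python3 - <<'E'
from h import *
im,d,p=snap('wrist','w0.png');t,r=tool()
Rm=cv2.Rodrigues(np.array(p['rvec'],float))[0]
print('cam in tool',r.inv().apply(-Rm.T@np.array(p['tvec'],float).ravel()-t), 'optical',r.inv().apply(Rm[2]))
g=C.apply([-.066,-.0525,.25])+O;print(to(g))
E
```

```text
time: 2.0
tool_pos: [0.454, 0.2515, 0.2567]
tool_rot: [0.0, 0.459, 0.889, 0.0]
contact_force: [0.0, -0.2, 0.5]
gripper_width: 0.502
grasp_force: 0.0
cam in tool [ 0.07736455  0.00019479 -0.11792915] optical [-0.27455814  0.00172896  0.96156895]
[-0.12209763 -0.00393001  0.00735833]
```

View pics/w0.png

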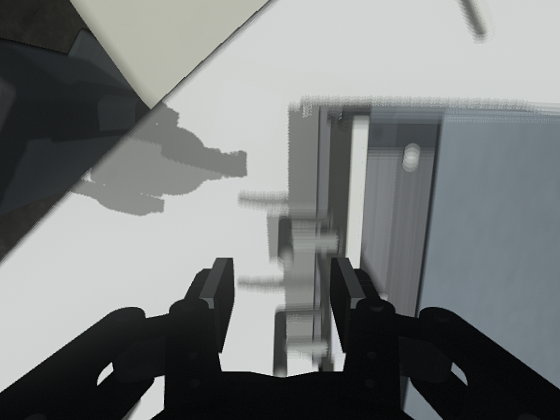

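```bash
python3 -m inch '[[[-0.041,-0.001,0],[0,0,0],0.5],[[-0.041,-0.001,0],[0,0,0],0.5],[[-0.04,-0.002,0],[0,0,0],0.5],[[0,0,0],[0,0,0],0.5],[[0,0,0],[0,0,0],0.5]]'
cat >> h.py <<'E'
def q(L,n,xl,yl,zl):
    m=(L[:,0]>xl[0])&(L[:,0]<xl[1])&(L[:,1]>yl[0])&(L[:,1]<yl[1])&(L[:,2]>zl[0])&(L[:,2]<zl[1]);P=L[m]
    print(n,len(P),P.mean(0).round(4),np.percentile(P,[2,98],axis=0).round(4).tolist() if len(P) else '')
E
python3 - <<'E'
from h import *
im,d,p=snap('wrist','w1.png');W=cloud(d,p);L=C.inv().apply(W.reshape(-1,3)-O)
q(L,'hRtop',(-.09,-.05),(-.08,-.03),(.122,.14));q(L,'hLtop',(-.09,-.05),(.03,.08),(.122,.14))
q(L,'hoodtop',(-.05,.05),(-.06,.06),(.150,.17));q(L,'tab',(-.0,.05),(-.06,.06),(.115,.14))
q(L,'doorRtop',(-.05,.02),(-.13,-.04),(.105,.14));q(L,'doorLtop',(-.05,.02),(.07,.13),(.105,.14))
print(to(C.apply([-.066,-.0525,.124])+O))
print([(round(x['score'],2),C.inv().apply(np.array(x['point'])-O).round(3)) for x in manip.look_for('wrist','active_door_handle')])
E
```

```text
time: 2.55
tool_pos: [0.5208, 0.1511, 0.2562]
tool_rot: [-0.0, 0.459, 0.888, 0.0]
contact_force: [0.1, 0.4, -0.3]
gripper_width: 0.495
grasp_force: 0.0
hRtop 114 [-0.0623 -0.0475  0.1313] [[-0.0679, -0.0507, 0.1225], [-0.0566, -0.0461, 0.1394]]
hLtop 35 [-0.0592  0.0456  0.1313] [[-0.0635, 0.0444, 0.123], [-0.054, 0.0486, 0.1399]]
hoodtop 3775 [-0.0143  0.0063  0.1597] [[-0.0258, -0.0221, 0.1581], [-0.0023, 0.0333, 0.1612]]
tab 1154 [0.0353 0.0025 0.1271] [[0.008, -0.0553, 0.1231], [0.05, 0.0562, 0.1302]]
doorRtop 1866 [-0.0196 -0.0579  0.1228] [[-0.0482, -0.0862, 0.1096], [-0.005, -0.041, 0.131]]
doorLtop 1097 [-0.0087  0.0834  0.126 ] [[-0.0131, 0.0704, 0.107], [-0.0014, 0.097, 0.1311]]
[-0.00879876 -0.00129507  0.13221776]
[(0.63, array([-0.022, -0.018,  0.127]))]
```

View pics/w1.png

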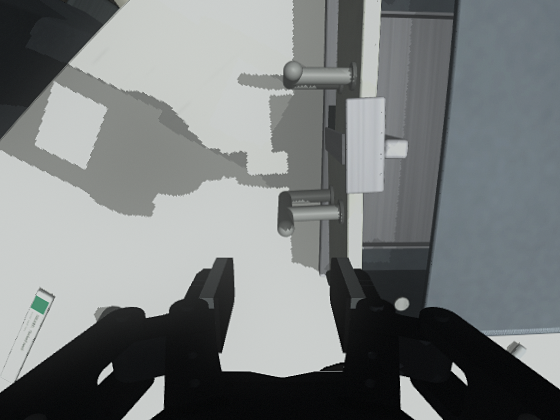

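Run:
```python
from h import *
im,d,p=snap('wrist');W=cloud(d,p);L=C.inv().apply(W.reshape(-1,3)-O).reshape(420,560,3)
for n,(u,v) in dict(L=(292,70),R1=(285,200),R2=(285,212),R3=(285,227),Rst=(320,213),doorR=(352,225),doorL=(370,60),tab=(397,148)).items(): print(n,np.nanmedian(L[v-2:v+3,u-2:u+3].reshape(-1,3),0).round(4))
for n,(u0,u1,v0,v1) in dict(L=(275,310,55,85),R=(270,305,185,245)).items():
    P=L[v0:v1,u0:u1].reshape(-1,3);P=P[P[:,2]>.05];z=np.nanpercentile(P[:,2],98);T=P[P[:,2]>z-.006];print(n,z,T.mean(0).round(4),(T.max(0)+T.min(0))/2,P.mean(0))
```

```text
L [-0.0582  0.0516  0.1497]
R1 [-0.0615 -0.0465  0.0827]
R2 [-0.0618 -0.0464  0.1194]
R3 [-0.0621 -0.0486  0.148 ]
Rst [-0.0349 -0.0484  0.115 ]
doorR [-0.0127 -0.053   0.1301]
doorL [-0.0066  0.0605  0.13  ]
tab [0.0162 0.003  0.1281]
L 0.1501416444347777 [-0.0578  0.0501  0.1479] [-0.05772011  0.05000729  0.14801436] [-0.05536322  0.04978411  0.136597  ]
R 0.1499489825049305 [-0.0621 -0.051   0.1479] [-0.06201261 -0.05148347  0.14747491] [-0.05806468 -0.0492898   0.10823046]
```

Run:
```python
from h import *
im,d,p=snap('wrist');W=cloud(d,p)
m=(W[...,2]>.155)&(W[...,2]<.166);P=W[m][:,:2];print(cv2.minAreaRect((P*1000).astype(np.float32)))
im,d,p=snap('top');W=cloud(d,p)
e=(abs(W[...,2]-.13)<.004).astype(np.uint8);n,l,st,c=cv2.connectedComponentsWithStats(cv2.erode(e,np.ones((5,5))));i=1+np.argmax(st[1:,4]);P=W[l==i][:,:2]
r=cv2.minAreaRect((P*1000).astype(np.float32));print(r,st[i])
t,_=tool();print(t)
```

```text
((533.4157104492188, 221.2268524169922), (24.214670181274414, 58.11969757080078), 38.85617446899414)
((692.6071166992188, 247.81817626953125), (138.07977294921875, 84.93771362304688), 65.9350814819336) [153 137  51  41 633]
[0.52016451 0.15254644 0.25633401]
```

Run:
```python
from h import *
def ang(P):
    P=P-P.mean(0);w,v=np.linalg.eigh(P.T@P);a=np.degrees(np.arctan2(v[1,1],v[0,1]));return a%90
im,d,p=snap('wrist');W=cloud(d,p)
m=(W[...,2]>.155)&(W[...,2]<.166);print('hood',ang(W[m][:,:2]),W[m].mean(0))
u,v=np.meshgrid(np.arange(560),np.arange(420));g=cv2.cvtColor(im,6)
L=C.inv().apply(W.reshape(-1,3)-O).reshape(420,560,3)
# roof front edge in wrist: first column of each row with z~.13 and u>400
E=[]
for r in range(5,250,3):
    c=[k for k in range(415,470) if abs(L[r,k,2]-.13)<.006]
    if c: E.append(W[r,c[0],:2])
E=np.array(E);print('roof front',len(E),ang(E), C.inv().apply(np.c_[E,E[:,0]*0]-O)[::12].round(4).tolist())
im,d,p=snap('top');W=cloud(d,p);L=C.inv().apply(W.reshape(-1,3)-O)
m=((abs(W[...,2]-.13)<.012)&(L[:,0].reshape(420,560)>.045)&(L[:,0].reshape(420,560)<.26)&(abs(L[:,1].reshape(420,560))<.18)).astype(np.uint8)
cs=max(cv2.findContours(m,0,cv2.CHAIN_APPROX_NONE)[0],key=cv2.contourArea)[:,0]
Q=np.array([L.reshape(420,560,3)[b,a,:2] for a,b in cs])
for n,s,ax in(('back',Q[:,0]>.215,0),('left',Q[:,1]>.13,1),('right',Q[:,1]<-.13,1)):
    P=Q[s];k=np.polyfit(P[:,1-ax],P[:,ax],1);print(n,len(P),'slope deg',np.degrees(np.arctan(k[0])),'mean',P.mean(0))
```

```text
hood 38.30879520447928 [0.53261594 0.22190012 0.1598036 ]
roof front 82 35.48692376661769 [[0.0494, 0.0974, 0.0], [0.0492, 0.0747, 0.0], [0.0496, 0.0516, 0.0], [0.0496, 0.0276, 0.0], [0.0489, 0.0027, 0.0], [0.049, -0.0233, 0.0], [0.0494, -0.0515, 0.0]]
back 120 slope deg 0.13443567430042183 mean [ 0.2323819  -0.00178672]
left 84 slope deg 0.2542798753042093 mean [0.13660366 0.15072317]
right 78 slope deg -0.20303339340288348 mean [ 0.14052949 -0.15193377]
```

Run:
```python
from h import *
t,r=tool();print(np.degrees(np.arctan2(*r.as_matrix()[[1,0],1])), to(C.apply([-.061,-.0515,.137])+O))
h=np.array([-.010,-.1465]);g=np.array([-.061,-.0515])
# per-row chord in tool frame (tool x=cup y, tool y=cup x) for 0.1 rad
c,s=np.cos(.1),np.sin(.1);d=np.array([[c,-s],[s,c]])@(g-h)+h-g;print('row tool x,y',d[1],d[0])
```

```text
35.49612396898197 [-0.00820129  0.00350669  0.11934927]
row tool x,y -0.00556610854757577 -0.00922938701062799
```

```bash
python3 -m inch '[[[-0.008,0.0035,0.03],[0,0,0],0.5],[[0,0,0.045],[0,0,0],0.5],[[0,0,0.044],[0,0,0],0.5],[[0,0,0],[0,0,0],0.5],[[0,0,0],[0,0,0],0],[[0,0,0],[0,0,0],0],[[0,0,0],[0,0,0],0]]'
```

```text
time: 3.6
tool_pos: [0.5296, 0.1475, 0.1406]
tool_rot: [0.001, 0.458, 0.889, 0.001]
contact_force: [-2.8, 0.2, 3.5]
gripper_width: 0.12
grasp_force: 58.6
```

```bash
python3 -m inch '[[[-0.0056,-0.0092,0],[0,0,-0.1],0],[[-0.0056,-0.0092,0],[0,0,-0.1],0],[[-0.0056,-0.0092,0],[0,0,-0.1],0],[[-0.0056,-0.0092,0],[0,0,-0.1],0]]'
```

```text
time: 4.0
tool_pos: [0.5197, 0.1058, 0.1406]
tool_rot: [0.003, 0.271, 0.963, 0.002]
contact_force: [4.6, 2.2, -1.0]
gripper_width: 0.119
grasp_force: 58.7
```

```bash
python3 -m inch '[[[-0.0056,-0.0092,0],[0,0,-0.1],0],[[-0.0056,-0.0092,0],[0,0,-0.1],0],[[-0.0056,-0.0092,0],[0,0,-0.1],0],[[-0.0056,-0.0092,0],[0,0,-0.1],0],[[-0.0056,-0.0092,0],[0,0,-0.1],0],[[-0.0056,-0.0092,0],[0,0,-0.1],0]]'; python3 -m inch '[[[-0.0056,-0.0092,0],[0,0,-0.1],0],[[-0.0056,-0.0092,0],[0,0,-0.1],0],[[-0.0056,-0.0092,0],[0,0,-0.1],0],[[-0.0056,-0.0092,0],[0,0,-0.1],0],[[-0.0056,-0.0092,0],[0,0,-0.1],0],[[-0.0056,-0.0092,0],[0,0,-0.1],0],[[-0.0056,-0.0092,0],[0,0,-0.1],0],[[0,0,0],[0,0,0],0]]'; python3 -c "
from h import *
t,r=tool();v=C.inv().apply(t-O);print(v,np.arctan2(v[1]+.1465,v[0]+.01)-np.arctan2(.095,-.051))
print(manip.state()['joint_pos'])"
```

```text
time: 4.6
tool_pos: [0.5366, 0.0448, 0.1407]
tool_rot: [0.006, -0.025, 1.0, 0.002]
contact_force: [10.0, 8.8, -3.7]
gripper_width: 0.116
grasp_force: 58.4
time: 5.4
tool_pos: [0.5942, 0.0009, 0.1406]
tool_rot: [0.006, -0.366, 0.931, 0.002]
contact_force: [6.6, 13.4, 0.2]
gripper_width: 0.119
grasp_force: 59.3
[-0.09201931 -0.20949999  0.1406129 ] -4.55008184472387
[-0.12754751  0.07292227  1.79158757  0.00950053  1.26882904 -2.44997772]
```

```bash
python3 -m inch '[[[0,0,0],[0,0,0],0.4],[[0,0,0],[0,0,0],0.4],[[0,0,-0.04],[0,0,0],0.4],[[0,0,-0.05],[0,0,0],0.4],[[0,0,-0.03],[0,0,0.13],0.4]]'; python3 -c "
from h import *
t,r=tool();print(np.degrees(np.arctan2(*r.as_matrix()[[1,0],1])),r.as_matrix().round(3)); print(to(C.apply([-.010,.017,.26])+O))"
```

```text
time: 5.9
tool_pos: [0.5916, -0.0032, 0.2627]
tool_rot: [0.003, -0.302, 0.953, -0.002]
contact_force: [0.5, 0.1, 0.9]
gripper_width: 0.403
grasp_force: 0.0
125.14733955348596 [[-0.818 -0.576  0.006]
 [-0.576  0.818 -0.001]
 [-0.004 -0.005 -1.   ]]
[-0.08545044  0.22873927  0.00195533]
```

```bash
python3 -m inch '[[[-0.015,0.045,0],[0,0,0],0.4],[[-0.018,0.046,0],[0,0,0],0.4],[[-0.018,0.046,0],[0,0,0],0.4],[[-0.018,0.046,0],[0,0,0],0.4],[[-0.016,0.046,0],[0,0,0],0.4],[[0,0,0],[0,0,0],0.4],[[0,0,0],[0,0,0],0.4],[[0,0,0],[0,0,0],0.4]]'
python3 - <<'E'
from h import *
im,d,p=snap('wrist','w2.png');W=cloud(d,p);L=C.inv().apply(W.reshape(-1,3)-O)
q(L,'pull',(-.03,.03),(0,.035),(.142,.16));q(L,'tab',(.0,.04),(-.03,.03),(.122,.133))
q(L,'doorLtop',(-.03,.01),(.06,.12),(.120,.136))
print([(round(x['score'],2),C.inv().apply(np.array(x['point'])-O).round(4)) for x in manip.look_for('wrist','bolt_pull')])
print(to(C.apply([-.010,.017,.26])+O))
E
```

```text
time: 6.7
tool_pos: [0.5276, 0.2324, 0.2579]
tool_rot: [0.0, -0.303, 0.953, -0.0]
contact_force: [0.2, -0.8, 0.4]
gripper_width: 0.401
grasp_force: 0.0
pull 386 [-0.0078  0.0184  0.1509] [[-0.0136, 0.013, 0.1435], [0.0001, 0.0238, 0.153]]
tab 401 [0.0146 0.0006 0.1272] [[0.0069, -0.006, 0.1237], [0.0236, 0.0069, 0.129]]
doorLtop 1502 [-0.0078  0.09    0.1288] [[-0.0127, 0.0612, 0.1208], [-0.001, 0.1187, 0.1311]]
[(0.58, array([-0.0056,  0.0181,  0.1501]))]
[-0.0023048  -0.00030274 -0.00243361]
```

View pics/w2.png

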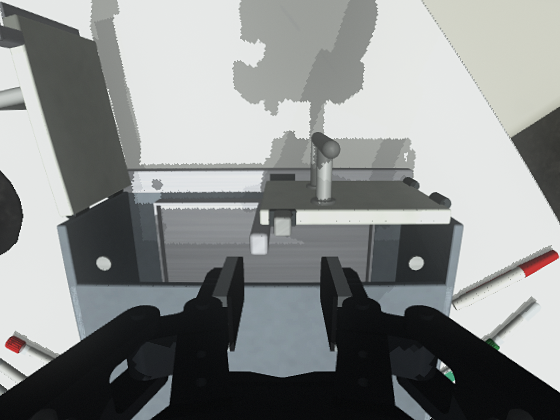

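```bash
python3 -m inch '[[[-0.005,0.001,0.04],[0,0,0],0.4],[[0,0,0.04],[0,0,0],0.4],[[0,0,0.017],[0,0,0],0.4],[[0,0,0],[0,0,0],0.4],[[0,0,0],[0,0,0],0],[[0,0,0],[0,0,0],0],[[0,0,0],[0,0,0],0]]'
```

```text
time: 7.5
tool_pos: [0.5325, 0.2366, 0.1629]
tool_rot: [0.002, -0.304, 0.953, -0.001]
contact_force: [2.1, -4.3, 1.8]
gripper_width: 0.117
grasp_force: 60.0
```

```bash
python3 -m inch '[[[0,0,-0.008],[0,0,0],0],[[0,0,-0.008],[0,0,0],0],[[0,0,-0.005],[0,0,0],0],[[0,0,0],[0,0,0],0],[[0,0,0],[0,0,0],0]]'
python3 - <<'E'
from h import *
im,d,p=snap('wrist');W=cloud(d,p);L=C.inv().apply(W.reshape(-1,3)-O);print(tool()[0])
E
```

```text
time: 8.0
tool_pos: [0.5321, 0.2365, 0.1835]
tool_rot: [0.002, -0.304, 0.953, -0.001]
contact_force: [3.0, -4.3, 2.1]
gripper_width: 0.121
grasp_force: 59.9
[0.53215341 0.23652157 0.18355589]
```

```bash
python3 -m inch '[[[0,0,0],[0,0,0],0.4],[[0,0,0],[0,0,0],0.4],[[0,0,-0.03],[0,0,0],0.4],[[0,0,-0.04],[0,0,0.14],0.4],[[0,0,0],[0,0,0.14],0.4],[[0,0,0],[0,0,0.14],0.4],[[0,0,0],[0,0,0.14],0.4],[[0,0,0],[0,0,0.14],0.4]]';  python3 -m inch '[[[0,0,0],[0,0,0.14],0.4],[[0,0,0],[0,0,0.14],0.4],[[0,0,0],[0,0,0.14],0.5],[[0,0,0],[0,0,0.14],0.5],[[0,0,0],[0,0,0.14],0.5],[[0,0,0],[0,0,0.14],0.5],[[0,0,0],[0,0,0],0.5]]'
python3 - <<'E'
from h import *
im,d,p=snap('wrist','w3.png');W=cloud(d,p);L=C.inv().apply(W.reshape(-1,3)-O)
q(L,'pull',(-.03,.01),(0,.035),(.152,.19));q(L,'hL',(-.09,-.045),(.02,.08),(.143,.16))
t,r=tool();print(np.degrees(np.arctan2(*r.as_matrix()[[1,0],1])),C.inv().apply(t-O));print(to(C.apply([-.060,.0505,.137])+O))
E
```

```text
time: 8.85
tool_pos: [0.5304, 0.2377, 0.2517]
tool_rot: [-0.0, 0.044, 0.999, 0.001]
contact_force: [-0.5, 0.0, -0.7]
gripper_width: 0.398
grasp_force: 0.0
time: 9.55
tool_pos: [0.5304, 0.2376, 0.2516]
tool_rot: [-0.0, 0.445, 0.896, 0.0]
contact_force: [0.6, -0.1, -0.0]
gripper_width: 0.499
grasp_force: 0.0
pull 597 [-0.0073  0.0205  0.1699] [[-0.014, 0.0134, 0.1562], [-0.0008, 0.0247, 0.1739]]
hL 276 [-0.057   0.0514  0.1478] [[-0.0626, 0.0457, 0.1435], [-0.0521, 0.0563, 0.1507]]
37.31107536318658 [-0.00687005  0.02025218  0.25152811]
[ 0.03193262 -0.05213812  0.11452656]
```

```bash
python3 -m inch '[[[0.0322,-0.0245,0],[0,0,0.033],0.5],[[0,-0.0245,0.025],[0,0,0],0.5],[[0,0,0.045],[0,0,0],0.5],[[0,0,0.044],[0,0,0],0.5],[[0,0,0],[0,0,0],0.5],[[0,0,0],[0,0,0],0],[[0,0,0],[0,0,0],0],[[0,0,0],[0,0,0],0]]'; python3 -c "
from h import *
t,r=tool();print(np.degrees(np.arctan2(*r.as_matrix()[[1,0],1])),C.inv().apply(t-O))"
```

```text
time: 10.4
tool_pos: [0.4712, 0.233, 0.1402]
tool_rot: [-0.001, 0.459, 0.888, -0.002]
contact_force: [-10.1, -6.8, 6.7]
gripper_width: 0.122
grasp_force: 58.5
35.30499015748256 [-0.05779237  0.05086171  0.14022423]
```

```bash
python3 -m inch '[[[0.0056,-0.0092,0],[0,0,0.1],0],[[0.0056,-0.0092,0],[0,0,0.1],0],[[0.0056,-0.0092,0],[0,0,0.1],0],[[0.0056,-0.0092,0],[0,0,0.1],0],[[0.0056,-0.0092,0],[0,0,0.1],0],[[0.0056,-0.0092,0],[0,0,0.1],0]]'
```

```text
time: 11.0
tool_pos: [0.4096, 0.2438, 0.1403]
tool_rot: [0.002, 0.703, 0.711, -0.001]
contact_force: [-2.3, -8.8, 4.0]
gripper_width: 0.115
grasp_force: 59.9
```

```bash
python3 -m inch '[[[0.0056,-0.0092,0],[0,0,0.1],0],[[0.0056,-0.0092,0],[0,0,0.1],0],[[0.0056,-0.0092,0],[0,0,0.1],0],[[0.0056,-0.0092,0],[0,0,0.1],0],[[0.0056,-0.0092,0],[0,0,0.1],0]]';python3 -m inch '[[[0.0056,-0.0092,0],[0,0,0.1],0],[[0.0056,-0.0092,0],[0,0,0.1],0],[[0.0056,-0.0092,0],[0,0,0.1],0],[[0.0056,-0.0092,0],[0,0,0.1],0],[[0.0056,-0.0092,0],[0,0,0.1],0],[[0.0056,-0.0092,0],[0,0,0.1],0],[[0,0,0],[0,0,0],0]]'; python3 -c "
from h import *
t,r=tool();v=C.inv().apply(t-O);print(v,manip.state()['joint_pos'],np.degrees(np.arctan2(*r.as_matrix()[[1,0],1])))"
```

```text
time: 11.5
tool_pos: [0.3688, 0.2802, 0.1402]
tool_rot: [0.001, 0.857, 0.515, -0.002]
contact_force: [-7.7, -7.5, 5.1]
gripper_width: 0.119
grasp_force: 60.2
time: 12.2
tool_pos: [0.3512, 0.3436, 0.1402]
tool_rot: [-0.001, 0.971, 0.241, 0.0]
contact_force: [-5.9, -0.6, 3.0]
gripper_width: 0.122
grasp_force: 59.9
[-0.09147713  0.21058464  0.1402053 ] [ 6.21960554e-01 -1.72004955e-01  2.02795453e+00  1.82197577e-03
  1.28448885e+00  1.70607483e+00] -62.14454694188427
```

```bash
python3 -m inch '[[[0,0,0],[0,0,0],0.4],[[0,0,0],[0,0,0],0.4],[[0,0,-0.04],[0,0,0],0.4],[[0,0,-0.05],[0,0,0],0.4],[[0,0,0],[0,0,-0.132],0.4],[[0.021,0.042,0],[0,0,0],0.4],[[0.021,0.042,0],[0,0,0],0.4],[[0.021,0.042,0],[0,0,0],0.4]]'; python3 -m inch '[[[0.021,0.042,0],[0,0,0],0.4],[[0.021,0.042,0],[0,0,0],0.4],[[0,0,0],[0,0,0],0.4],[[0,0,0],[0,0,0],0.4]]'
python3 - <<'E'
from h import *
im,d,p=snap('top','t2.png');W=cloud(d,p)
t,r=tool();print(np.degrees(np.arctan2(*r.as_matrix()[[1,0],1])),C.inv().apply(t-O));print(to(C.apply([.0152,.0005,.118])+O))
E
```

```text
time: 13.0
tool_pos: [0.4776, 0.2751, 0.2292]
tool_rot: [-0.0, 0.952, 0.305, 0.002]
contact_force: [0.7, 1.2, 0.0]
gripper_width: 0.404
grasp_force: 0.0
time: 13.4
tool_pos: [0.5596, 0.2308, 0.2281]
tool_rot: [-0.0, 0.953, 0.303, 0.001]
contact_force: [-0.9, 0.5, 0.2]
gripper_width: 0.399
grasp_force: 0.0
-54.62188473464673 [ 0.01268961 -0.00105929  0.22796372]
[ 0.00241209 -0.00156699  0.10996582]
```

View pics/t2.png

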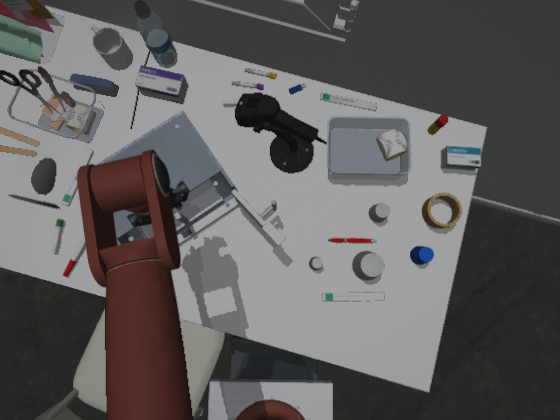

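```bash
python3 -m inch '[[[0.0025,-0.0015,0.04],[0,0,0],0.4],[[0,0,0.04],[0,0,0],0.4],[[0,0,0.03],[0,0,0],0.4],[[0,0,0],[0,0,0],0.4],[[0,0,0],[0,0,0],0],[[0,0,0],[0,0,0],0],[[0,0,0],[0,0,0],0]]'
```

```text
time: 14.15
tool_pos: [0.5606, 0.2342, 0.1194]
tool_rot: [0.001, 0.953, 0.304, 0.002]
contact_force: [2.0, -4.0, -3.3]
gripper_width: 0.153
grasp_force: 60.3
```

```bash
python3 -m inch '[[[-0.02,0,0],[0,0,0],0],[[-0.025,0,0],[0,0,0],0],[[-0.025,0,0],[0,0,0],0],[[-0.025,0,0],[0,0,0],0],[[-0.025,0,0],[0,0,0],0],[[-0.02,0,0],[0,0,0],0],[[-0.009,0,0],[0,0,0],0],[[0,0,0],[0,0,0],0]]'; python3 -c "
from h import *
t,r=tool();print(C.inv().apply(t-O))"
```

```text
time: 14.95
tool_pos: [0.4418, 0.1495, 0.1195]
tool_rot: [-0.001, 0.953, 0.304, 0.008]
contact_force: [17.2, 5.4, -15.9]
gripper_width: 0.155
grasp_force: 60.5
[-1.30112891e-01 -1.13713237e-04  1.19461347e-01]
```

```bash
python3 -m inch '[[[0,0,0],[0,0,0],0.4],[[0,0,0],[0,0,0],0.4],[[0,0,-0.04],[0,0,0],0.4],[[0,0,-0.04],[0,0,0],0.7],[[0,0,-0.045],[0,0,0],0.7],[[0,0,0],[0,0,0],0.7],[[0,0,0],[0,0,0],0.7]]'
cat >> h.py <<'E'
def cups(fn=None):
    im,d,p=snap('top',fn);W=cloud(d,p);hsv=cv2.cvtColor(im,cv2.COLOR_RGB2HSV)
    m=((W[...,2]>.03)&(W[...,2]<.09)&(W[...,1]<0)&(W[...,0]>.3)&(W[...,0]<.7)).astype(np.uint8)
    n,l,st,c=cv2.connectedComponentsWithStats(m)
    for i in range(1,n):
        if st[i,4]<40: continue
        w=W[l==i];top=np.nanpercentile(w[:,2],90);t=w[w[:,2]>top-.006]
        print(top.round(4),st[i,4],'S',int(np.median(hsv[l==i][:,1])),np.array(cv2.minEnclosingCircle((t[:,:2]*1000).astype(np.float32))[0]).round(1),t.mean(0).round(4), 'rad',round(cv2.minEnclosingCircle((t[:,:2]*1000).astype(np.float32))[1],1))
E
python3 - <<'E'
from h import *
cups()
im,d,p=snap('wrist');W=cloud(d,p);L=C.inv().apply(W.reshape(-1,3)-O)
q(L,'tab',(-.17,-.1),(-.03,.03),(.118,.135));q(L,'floor',(-.09,.0),(-.05,.05),(.01,.04))
t,r=tool();print(t,to([.4533,-.114,.039]))
E
```

```text
time: 15.65
tool_pos: [0.4392, 0.1484, 0.2453]
tool_rot: [0.0, 0.953, 0.304, 0.003]
contact_force: [-0.6, -0.4, -0.8]
gripper_width: 0.698
grasp_force: 0.0
0.0629 207 S 25 [ 698.6 -249.8] [ 0.6921 -0.2497  0.0607] rad 106.1
0.0488 437 S 115 [ 598.5 -449.6] [ 0.5991 -0.4493  0.0468] rad 46.5
0.0575 229 S 5 [ 592.8 -284.1] [ 0.5929 -0.2838  0.0554] rad 19.9
0.0574 253 S 213 [ 479.6 -393.5] [ 0.4801 -0.3929  0.0553] rad 20.1
0.0733 598 S 5 [ 450.3 -250.7] [ 0.4505 -0.2507  0.0714] rad 30.4
0.0497 112 S 5 [ 453.6 -113.7] [ 0.4537 -0.1136  0.0475] rad 14.0
tab 524 [-0.1284  0.0007  0.1269] [[-0.1381, -0.0057, 0.1194], [-0.1208, 0.0075, 0.1292]]
floor 11033 [-0.0437 -0.      0.0239] [[-0.0881, -0.048, 0.0223], [-0.0017, 0.0479, 0.0255]]
[0.4377016  0.14811025 0.24183835] [-0.13900172  0.22276576  0.20283596]
```

```bash
python3 -m inch '[[[-0.0232,0.0371,0],[0,0,0],0.7],[[-0.0232,0.0371,0],[0,0,0],0.7],[[-0.0232,0.0371,0],[0,0,0],0.7],[[-0.0232,0.0371,0],[0,0,0],0.7],[[-0.0232,0.0371,0],[0,0,0],0.7],[[-0.0232,0.0371,0.03],[0,0,0],0.7],[[0,0,0.04],[0,0,0],0.7],[[0,0,0],[0,0,0],0.7]]'
python3 - <<'E'
from h import *
print(to([.4536,-.1137,.039]))
im,d,p=snap('wrist');W=cloud(d,p).reshape(-1,3)
q(W,'c1',(.4,.5),(-.16,-.06),(.042,.052))
E
```

```text
time: 16.55
tool_pos: [0.4488, -0.1107, 0.1665]
tool_rot: [-0.005, 0.953, 0.303, -0.006]
contact_force: [-0.8, 0.4, -0.3]
gripper_width: 0.702
grasp_force: 0.0
[0.00315399 0.00683582 0.1273699 ]
c1 1282 [ 0.455  -0.1121  0.0477] [[0.442, -0.125, 0.0435], [0.4676, -0.0994, 0.0492]]
```

```bash
python3 -m inch '[[[0.0045,0.0066,0.04],[0,0,0],0.7],[[0,0,0.045],[0,0,0],0.7],[[0,0,0.04],[0,0,0],0.7],[[0,0,0],[0,0,0],0.7],[[0,0,0],[0,0,0],0.1],[[0,0,0],[0,0,0],0.1],[[0,0,0],[0,0,0],0.1],[[0,0,0],[0,0,0],0.1]]'; python3 -c "
from h import *
t,r=tool();print(r.as_matrix().round(3),t)"
```

```text
time: 17.4
tool_pos: [0.4636, -0.1152, 0.0526]
tool_rot: [0.002, 0.953, 0.304, 0.003]
contact_force: [-0.0, 0.9, 7.8]
gripper_width: 0.346
grasp_force: 59.2
[[ 0.815  0.579  0.006]
 [ 0.579 -0.815 -0.002]
 [ 0.004  0.005 -1.   ]] [ 0.46360241 -0.11517323  0.05256949]
```

Run:
```python
from h import *
snap('wrist','w4.png');print(tool()[0],manip.state()['contact_force'])
```

```text
[ 0.46359921 -0.11518304  0.05255481] [-0.43631269 -0.67691508  7.29131497]
```

View pics/w4.png

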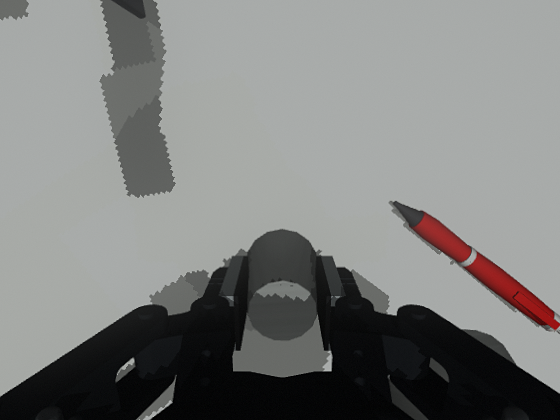

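Run:
```python
from h import *
im,d,p=snap('wrist');W=cloud(d,p)
t,r=tool();P=W[235:338,252:312].reshape(-1,3);P=P[P[:,2]>.025]
z=np.nanpercentile(P[:,2],95);T=P[P[:,2]>z-.004];print(z,T.mean(0),(T.max(0)+T.min(0))/2,np.ptp(T,0));print('tool frame',r.inv().apply((T.max(0)+T.min(0))/2-t))
A_=np.c_[T[:,:2],np.ones(len(T))];print(np.linalg.lstsq(A_,T[:,2],rcond=None)[0])
for v in range(240,345,12): print(v,W[v,281].round(4))
```

```text
0.048403489084425586 [ 0.45969962 -0.11711151  0.04747806] [ 0.45864013 -0.11794096  0.04700617] [0.02868699 0.02866652 0.0051793 ]
tool frame [-0.0056729  -0.00064889  0.00553048]
[-0.02227268 -0.01592471  0.05585184]
240 [ 0.4723 -0.108   0.0124]
252 [ 0.4711 -0.1089  0.0238]
264 [ 0.4701 -0.1095  0.0341]
276 [ 0.47   -0.1096  0.045 ]
288 [ 0.4665 -0.112   0.0468]
300 [ 0.4623 -0.115   0.0472]
312 [ 0.4578 -0.1182  0.0471]
324 [ 0.4539 -0.1209  0.0484]
336 [ 0.4494 -0.1241  0.0486]
```

```bash
python3 -m inch '[[[0,0,-0.03],[0,0,0],0.1],[[0,0,-0.045],[0,0,0],0.1],[[0,0,-0.045],[0,0,0],0.1],[[0,0,-0.045],[0,0,0],0.1],[[0,0,-0.02],[0,0,0],0.1],[[0,0,0],[0,0,0],0.1],[[0,0,0],[0,0,0],0.1]]'; python3 -c "
from h import *
print(to(C.apply([-.0473,-.0006,.0776])+O))"
```

```text
time: 18.2
tool_pos: [0.461, -0.1143, 0.2346]
tool_rot: [0.0, 0.953, 0.304, 0.001]
contact_force: [-0.0, -0.7, -0.8]
gripper_width: 0.346
grasp_force: 59.0
[ 0.21989922 -0.22588565  0.15685872]
```

```bash
python3 -m inch '[[[0.0314,-0.0322,0],[0,0,0],0.1],[[0.0314,-0.0322,0],[0,0,0],0.1],[[0.0314,-0.0322,0],[0,0,0],0.1],[[0.0314,-0.0322,0],[0,0,0],0.1],[[0.0314,-0.0322,0],[0,0,0],0.1],[[0.0314,-0.0322,0],[0,0,0],0.1],[[0.0314,-0.0322,0],[0,0,0],0.1],[[0,0,0],[0,0,0],0.1]]'; python3 -m inch '[[[0,0,0.05],[0,0,0],0.1],[[0,0,0.05],[0,0,0],0.1],[[0,0,0],[0,0,0],0.1],[[0,0,0],[0,0,0],0.1],[[0,0,0],[0,0,0],0.1]]';python3 - <<'E'
from h import *
print(to(C.apply([-.0473,-.0006,.0776])+O))
im,d,p=snap('wrist');W=cloud(d,p)
t,r=tool();L=r.inv().apply(W.reshape(-1,3)-t)
q(L,'cup top in tool',(-.025,.015),(-.012,.012),(0,.012))
E
```

```text
time: 19.0
tool_pos: [0.5082, 0.2007, 0.2312]
tool_rot: [-0.001, 0.952, 0.307, -0.002]
contact_force: [-0.0, -1.0, -0.2]
gripper_width: 0.347
grasp_force: 59.1
time: 19.5
tool_pos: [0.5111, 0.1968, 0.1366]
tool_rot: [0.0, 0.953, 0.304, 0.002]
contact_force: [1.1, 0.8, 0.7]
gripper_width: 0.347
grasp_force: 59.1
[-0.00121838 -0.00121497  0.05898058]
cup top in tool 3519 [-0.0043 -0.0003  0.0061] [[-0.0181, -0.0114, 0.0046], [0.0075, 0.0112, 0.0109]]
```

```bash
python3 -m inch '[[[-0.001,-0.001,0.04],[0,0,0],0.1],[[0,0,0.013],[0,0,0],0.1],[[0,0,0],[0,0,0],0.1],[[0,0,0],[0,0,0],0.1],[[0,0,0],[0,0,0],0.1]]'
```

```text
time: 20.05
tool_pos: [0.5096, 0.1973, 0.0831]
tool_rot: [0.0, 0.953, 0.304, 0.002]
contact_force: [-0.1, 0.1, -1.0]
gripper_width: 0.342
grasp_force: 59.1
```

```bash
python3 -m inch '[[[0,0,0.006],[0,0,0],0.1],[[0,0,0],[0,0,0],0.1],[[0,0,0],[0,0,0],0.1]]';python3 -m inch '[[[0,0,0],[0,0,0],0.5],[[0,0,0],[0,0,0],0.6],[[0,0,0],[0,0,0],0.7],[[0,0,-0.03],[0,0,0],0.7],[[0,0,-0.045],[0,0,0],0.7],[[0,0,-0.045],[0,0,0],0.7],[[0,0,-0.04],[0,0,0],0.7],[[0,0,0],[0,0,0],0.7]]'
python3 - <<'E'
from h import *
im,d,p=snap('wrist');W=cloud(d,p);L=C.inv().apply(W.reshape(-1,3)-O)
q(L,'c1 on tray',(-.10,-.01),(-.05,.05),(.066,.08));print(tool()[0]);cups()
print(to([.5928,-.284,.25]))
E
```

```text
time: 20.35
tool_pos: [0.5098, 0.1973, 0.0767]
tool_rot: [0.0, 0.953, 0.304, 0.002]
contact_force: [1.4, -0.1, 4.5]
gripper_width: 0.348
grasp_force: 59.8
time: 21.15
tool_pos: [0.5113, 0.1978, 0.2427]
tool_rot: [0.0, 0.953, 0.304, 0.006]
contact_force: [-0.4, -0.5, 0.9]
gripper_width: 0.7
grasp_force: 0.0
c1 on tray 864 [-0.0526  0.0007  0.0717] [[-0.0658, -0.0117, 0.0672], [-0.0402, 0.0132, 0.0733]]
[0.50985174 0.19742061 0.23896751]
0.0634 208 S 24 [ 698. -251.] [ 0.6922 -0.2519  0.0608] rad 105.4
0.0491 433 S 116 [ 598.4 -449.1] [ 0.599  -0.4488  0.0469] rad 46.6
0.0577 231 S 5 [ 592.9 -283.6] [ 0.5924 -0.2833  0.0553] rad 20.0
0.0575 251 S 213 [ 480.1 -394. ] [ 0.4802 -0.3936  0.0554] rad 19.7
0.0735 600 S 5 [ 450.2 -251.1] [ 0.4505 -0.2506  0.0713] rad 30.5
[-0.20997516  0.4410121  -0.01406812]
```

```bash
python3 -m inch '[[[-0.0191,0.0401,0],[0,0,0],0.8],[[-0.0191,0.0401,0],[0,0,0],0.8],[[-0.0191,0.0401,0],[0,0,0],0.8],[[-0.0191,0.0401,0],[0,0,0],0.8],[[-0.0191,0.0401,0],[0,0,0],0.8],[[-0.0191,0.0401,0],[0,0,0],0.8],[[-0.0191,0.0401,0],[0,0,0],0.8],[[-0.0191,0.0401,0],[0,0,0],0.8]]'; python3 -m inch '[[[-0.0191,0.0401,0],[0,0,0],0.8],[[-0.0191,0.0401,0],[0,0,0],0.8],[[-0.0191,0.0401,0],[0,0,0],0.8],[[0,0,0.04],[0,0,0],0.8],[[0,0,0.04],[0,0,0],0.8],[[0,0,0],[0,0,0],0.8],[[0,0,0],[0,0,0],0.8],[[0,0,0],[0,0,0],0.8]]'
python3 - <<'E'
from h import *
im,d,p=snap('wrist');W=cloud(d,p).reshape(-1,3)
q(W,'c2',(.54,.65),(-.34,-.23),(.049,.062));print(to([.593,-.283,.046]))
E
```

```text
time: 22.05
tool_pos: [0.5682, -0.1544, 0.2318]
tool_rot: [-0.002, 0.953, 0.304, -0.002]
contact_force: [0.6, 0.4, -0.4]
gripper_width: 0.797
grasp_force: 0.0
time: 22.85
tool_pos: [0.5932, -0.2844, 0.1568]
tool_rot: [0.001, 0.953, 0.304, 0.001]
contact_force: [1.5, -0.9, 0.7]
gripper_width: 0.805
grasp_force: 0.0
c2 2806 [ 0.5952 -0.2821  0.0556] [[0.5769, -0.3002, 0.0507], [0.6128, -0.2646, 0.0572]]
[ 0.00026435 -0.00212318  0.11173929]
```

```bash
python3 -m inch '[[[0.002,-0.0017,0.04],[0,0,0],0.8],[[0,0,0.04],[0,0,0],0.8],[[0,0,0.032],[0,0,0],0.8],[[0,0,0],[0,0,0],0.8],[[0,0,0],[0,0,0],0.8]]';  python3 -m inch '[[[0,0,0],[0,0,0],0.2],[[0,0,0],[0,0,0],0.2],[[0,0,0],[0,0,0],0.2],[[0,0,0],[0,0,0],0.2]]'
python3 - <<'E'
from h import *
im,d,p=snap('wrist');W=cloud(d,p)
t,r=tool();L=r.inv().apply(W.reshape(-1,3)-t);m=W[...,2].ravel()>.046
q(L[m],'cup top in tool',(-.035,.035),(-.018,.018),(-.02,.012));print(np.nanpercentile(W.reshape(-1,3)[m,2],5))
E
```

```text
time: 23.4
tool_pos: [0.5941, -0.2821, 0.045]
tool_rot: [0.001, 0.953, 0.304, 0.001]
contact_force: [1.3, 0.2, 0.5]
gripper_width: 0.798
grasp_force: 0.0
time: 23.8
tool_pos: [0.5956, -0.2832, 0.0476]
tool_rot: [0.003, 0.953, 0.304, 0.002]
contact_force: [0.1, 0.4, 5.0]
gripper_width: 0.527
grasp_force: 60.3
cup top in tool 8871 [ 0.0024 -0.0003 -0.0073] [[-0.0175, -0.0168, -0.0091], [0.0187, 0.0166, 0.0003]]
0.054814070455195874
```

```bash
python3 -m inch '[[[0,0,-0.03],[0,0,0],0.2],[[0,0,-0.045],[0,0,0],0.2],[[0,0,-0.045],[0,0,0],0.2],[[0,0,-0.045],[0,0,0],0.2],[[0,0,-0.04],[0,0,0],0.2],[[0,0,0],[0,0,0],0.2],[[0,0,0],[0,0,0],0.2]]'; python3 -c "
from h import *
print(to(C.apply([-.0536,.0007,.0716])+O))"
```

```text
time: 24.55
tool_pos: [0.594, -0.2823, 0.252]
tool_rot: [0.002, 0.953, 0.304, 0.002]
contact_force: [-0.9, 0.3, -1.1]
gripper_width: 0.528
grasp_force: 61.3
[ 0.20214567 -0.44203432  0.17831429]
```

```bash
python3 -m inch '[[[0.0184,-0.0402,0],[0,0,0],0.2],[[0.0184,-0.0402,0],[0,0,0],0.2],[[0.0184,-0.0402,0],[0,0,0],0.2],[[0.0184,-0.0402,0],[0,0,0],0.2],[[0.0184,-0.0402,0],[0,0,0],0.2],[[0.0184,-0.0402,0],[0,0,0],0.2],[[0.0184,-0.0402,0],[0,0,0],0.2],[[0.0184,-0.0402,0],[0,0,0],0.2]]'; python3 -m inch '[[[0.0184,-0.0402,0],[0,0,0],0.2],[[0.0184,-0.0402,0],[0,0,0],0.2],[[0.0184,-0.0402,0],[0,0,0],0.2],[[0,0,0.04],[0,0,0],0.2],[[0,0,0.04],[0,0,0],0.2],[[0,0,0],[0,0,0],0.2],[[0,0,0],[0,0,0],0.2],[[0,0,0],[0,0,0],0.2]]'
python3 - <<'E'
from h import *
im,d,p=snap('wrist','w5.png');W=cloud(d,p)
print(to(C.apply([-.0536,.0007,.0716])+O))
t,r=tool();L=r.inv().apply(W.reshape(-1,3)-t)
q(L,'cup top in tool',(-.035,.035),(-.018,.018),(-.015,.0));
E
```

```text
time: 25.35
tool_pos: [0.5252, 0.0673, 0.2464]
tool_rot: [-0.0, 0.953, 0.304, -0.001]
contact_force: [0.6, -0.0, -0.5]
gripper_width: 0.524
grasp_force: 61.4
time: 26.15
tool_pos: [0.5031, 0.1959, 0.1701]
tool_rot: [0.0, 0.953, 0.304, 0.001]
contact_force: [0.3, 0.5, -0.9]
gripper_width: 0.523
grasp_force: 61.4
[-0.00096528  0.00119633  0.09903749]
cup top in tool 8580 [ 0.0016 -0.0004 -0.007 ] [[-0.0179, -0.0168, -0.0086], [0.0182, 0.0165, -0.0013]]
```

```bash
python3 -m inch '[[[-0.001,0.001,0.03],[0,0,0],0.2],[[0,0,0],[0,0,0],0.2],[[0,0,0.02],[0,0,0],0.2],[[0,0,0.02],[0,0,0],0.2],[[0,0,0.02],[0,0,0],0.2],[[0,0,0],[0,0,0],0.2],[[0,0,0],[0,0,0],0.2]]'
```

```text
time: 26.9
tool_pos: [0.5025, 0.1947, 0.0796]
tool_rot: [0.0, 0.953, 0.304, 0.001]
contact_force: [-0.3, 0.3, -0.8]
gripper_width: 0.528
grasp_force: 61.4
```

```bash
python3 -m inch '[[[0,0,0.007],[0,0,0],0.2],[[0,0,0.002],[0,0,0],0.2],[[0,0,0],[0,0,0],0.2],[[0,0,0],[0,0,0],0.2]]';python3 -m inch '[[[0,0,0],[0,0,0],0.6],[[0,0,0],[0,0,0],0.75],[[0,0,0],[0,0,0],0.8],[[0,0,-0.03],[0,0,0],0.8],[[0,0,-0.045],[0,0,0],0.8],[[0,0,-0.045],[0,0,0],0.8],[[0,0,-0.04],[0,0,0],1],[[0,0,0],[0,0,0],1]]'
python3 - <<'E'
from h import *
im,d,p=snap('wrist');W=cloud(d,p);L=C.inv().apply(W.reshape(-1,3)-O)
q(L,'c2 on tray',(-.10,-.0),(-.05,.05),(.074,.09));print(tool()[0]);cups()
print(to([.4512,-.2503,.25]))
E
```

```text
time: 27.3
tool_pos: [0.5034, 0.195, 0.0716]
tool_rot: [0.0, 0.953, 0.304, 0.002]
contact_force: [-1.2, -0.6, 6.1]
gripper_width: 0.528
grasp_force: 62.2
time: 28.1
tool_pos: [0.505, 0.1954, 0.2369]
tool_rot: [0.001, 0.953, 0.304, 0.007]
contact_force: [1.0, -0.1, 0.4]
gripper_width: 1.002
grasp_force: 0.0
c2 on tray 1822 [-0.0536  0.0022  0.0797] [[-0.0718, -0.0152, 0.0757], [-0.0362, 0.0198, 0.0812]]
[0.50358963 0.19505218 0.23328135]
0.0635 209 S 24 [ 697.2 -249.7] [ 0.6922 -0.2502  0.0611] rad 106.0
0.0491 441 S 115 [ 598.6 -449.8] [ 0.5989 -0.449   0.0471] rad 46.4
0.0575 252 S 214 [ 479.7 -394. ] [ 0.4807 -0.3936  0.0555] rad 20.2
0.0732 600 S 5 [ 450.2 -251. ] [ 0.4505 -0.2509  0.0713] rad 30.4
[-0.29927336  0.33324943 -0.02008795]
```

```bash
python3 -m inch '[[[-0.03,0.0333,-0.01],[0,0,0],1],[[-0.03,0.0333,0],[0,0,0],1],[[-0.03,0.0333,0],[0,0,0],1],[[-0.03,0.0333,0],[0,0,0],1],[[-0.03,0.0333,0],[0,0,0],1],[[-0.03,0.0333,0],[0,0,0],1],[[-0.03,0.0333,0],[0,0,0],1],[[-0.03,0.0333,0],[0,0,0],1]]'; python3 -m inch '[[[-0.03,0.0333,0],[0,0,0],1],[[-0.03,0.0333,0],[0,0,0],1],[[0,0,0.04],[0,0,0],1],[[0,0,0.02],[0,0,0],1],[[0,0,0],[0,0,0],1],[[0,0,0],[0,0,0],1],[[0,0,0],[0,0,0],1]]'
python3 - <<'E'
from h import *
im,d,p=snap('wrist');W=cloud(d,p).reshape(-1,3)
q(W,'c4',(.38,.53),(-.32,-.18),(.064,.08));print(to([.4512,-.2503,.058]))
E
```

```text
time: 29.0
tool_pos: [0.4587, -0.1628, 0.2364]
tool_rot: [-0.001, 0.953, 0.304, -0.001]
contact_force: [0.5, -0.2, -0.7]
gripper_width: 1.001
grasp_force: 0.0
time: 29.7
tool_pos: [0.4506, -0.2507, 0.18]
tool_rot: [0.001, 0.953, 0.304, 0.0]
contact_force: [0.8, -0.3, -0.5]
gripper_width: 0.997
grasp_force: 0.0
c4 6158 [ 0.4526 -0.2492  0.0717] [[0.4247, -0.2768, 0.0668], [0.4795, -0.2224, 0.0732]]
[ 0.0005524  -0.00043565  0.12248503]
```

```bash
python3 -m inch '[[[0.0015,-0.0005,0.045],[0,0,0],1],[[0,0,0.04],[0,0,0],1],[[0,0,0.02],[0,0,0],1],[[0,0,0.02],[0,0,0],1],[[0,0,0],[0,0,0],1],[[0,0,0],[0,0,0],1]]';  python3 -m inch '[[[0,0,0],[0,0,0],0.4],[[0,0,0],[0,0,0],0.4],[[0,0,0],[0,0,0],0.4],[[0,0,0],[0,0,0],0.4]]'
python3 - <<'E'
from h import *
im,d,p=snap('wrist');W=cloud(d,p)
t,r=tool();L=r.inv().apply(W.reshape(-1,3)-t);m=W[...,2].ravel()>.060
q(L[m],'cup top in tool',(-.04,.045),(-.028,.028),(-.03,.0))
E
```

```text
time: 30.35
tool_pos: [0.4517, -0.2496, 0.0552]
tool_rot: [0.001, 0.953, 0.304, 0.0]
contact_force: [-0.1, -0.4, 0.0]
gripper_width: 1.0
grasp_force: 0.0
time: 30.75
tool_pos: [0.4529, -0.2507, 0.0572]
tool_rot: [0.002, 0.953, 0.304, 0.002]
contact_force: [0.5, 1.5, 5.4]
gripper_width: 0.776
grasp_force: 65.4
cup top in tool 19991 [ 0.0068 -0.0003 -0.0137] [[-0.0177, -0.0262, -0.0155], [0.0292, 0.0258, -0.0049]]
```

```bash
python3 -m inch '[[[0,0,-0.03],[0,0,0],0.4],[[0,0,-0.045],[0,0,0],0.4],[[0,0,-0.045],[0,0,0],0.4],[[0,0,-0.045],[0,0,0],0.4],[[0,0,-0.045],[0,0,0],0.4],[[0,0,0],[0,0,0],0.4],[[0,0,0],[0,0,0],0.4]]'; python3 -c "
from h import *
print(to(C.apply([-.0538,.0022,.0812])+O))"
```

```text
time: 31.5
tool_pos: [0.4516, -0.2498, 0.2668]
tool_rot: [0.002, 0.953, 0.304, 0.001]
contact_force: [0.4, 0.9, -1.2]
gripper_width: 0.772
grasp_force: 67.4
[ 0.29936643 -0.33441278  0.18445184]
```

```bash
python3 -m inch '[[[0.03,-0.0334,0],[0,0,0],0.4],[[0.03,-0.0334,0],[0,0,0],0.4],[[0.03,-0.0334,0],[0,0,0],0.4],[[0.03,-0.0334,0],[0,0,0],0.4],[[0.03,-0.0334,0],[0,0,0],0.4],[[0.03,-0.0334,0],[0,0,0],0.4],[[0.03,-0.0334,0],[0,0,0],0.4],[[0.03,-0.0334,0],[0,0,0],0.4]]'; python3 -m inch '[[[0.03,-0.0334,0],[0,0,0],0.4],[[0.03,-0.0334,0],[0,0,0],0.4],[[0,0,0.04],[0,0,0],0.4],[[0,0,0.03],[0,0,0],0.4],[[0,0,0],[0,0,0],0.4],[[0,0,0],[0,0,0],0.4],[[0,0,0],[0,0,0],0.4]]'
python3 - <<'E'
from h import *
im,d,p=snap('wrist','w5.png');W=cloud(d,p)
print(to(C.apply([-.0538,.0022,.0812])+O))
E
```

```text
time: 32.3
tool_pos: [0.4906, 0.1093, 0.2618]
tool_rot: [-0.0, 0.953, 0.304, -0.002]
contact_force: [0.4, -0.9, -0.7]
gripper_width: 0.774
grasp_force: 67.4
time: 33.0
tool_pos: [0.5028, 0.1966, 0.1956]
tool_rot: [0.0, 0.953, 0.304, 0.001]
contact_force: [-0.2, -0.0, -1.0]
gripper_width: 0.774
grasp_force: 67.4
[-0.00130536  0.00036348  0.11497007]
```

```bash
python3 -m inch '[[[-0.001,0,0.04],[0,0,0],0.4],[[0,0,0.02],[0,0,0],0.4],[[0,0,0.02],[0,0,0],0.4],[[0,0,0.02],[0,0,0],0.4],[[0,0,0.005],[0,0,0],0.4],[[0,0,0],[0,0,0],0.4],[[0,0,0],[0,0,0],0.4]]'
```

```text
time: 33.75
tool_pos: [0.5025, 0.1963, 0.0909]
tool_rot: [0.0, 0.953, 0.304, 0.001]
contact_force: [0.8, -0.5, -0.9]
gripper_width: 0.771
grasp_force: 67.4
```

```bash
python3 -m inch '[[[0,0,0.007],[0,0,0],0.4],[[0,0,0.004],[0,0,0],0.4],[[0,0,0],[0,0,0],0.4],[[0,0,0],[0,0,0],0.4]]';python3 -m inch '[[[0,0,0],[0,0,0],0.9],[[0,0,0],[0,0,0],1],[[0,0,0],[0,0,0],1],[[0,0,-0.03],[0,0,0],1],[[0,0,-0.045],[0,0,0],1],[[0,0,-0.045],[0,0,0],1],[[0,0,-0.03],[0,0,0],0.4],[[0,0,0],[0,0,0],0.4]]'
python3 - <<'E'
from h import *
im,d,p=snap('wrist','w6.png');W=cloud(d,p);L=C.inv().apply(W.reshape(-1,3)-O)
q(L,'c4 on tray',(-.10,-.0),(-.05,.05),(.09,.11));print(tool()[0]);cups()
q(L,'tab',(-.17,-.1),(-.03,.03),(.118,.135))
im,d,p=snap('top');W=cloud(d,p);L=C.inv().apply(W.reshape(-1,3)-O)
print(to(C.apply([-.129,.0005,.23])+O))
E
```

```text
time: 34.15
tool_pos: [0.5034, 0.197, 0.0811]
tool_rot: [-0.0, 0.953, 0.304, 0.003]
contact_force: [-0.9, 0.5, 8.2]
gripper_width: 0.773
grasp_force: 69.0
time: 34.95
tool_pos: [0.5039, 0.1968, 0.2342]
tool_rot: [0.0, 0.953, 0.304, 0.005]
contact_force: [0.4, 0.4, -0.5]
gripper_width: 0.687
grasp_force: 0.0
c4 on tray 4835 [-0.0521  0.0037  0.0957] [[-0.08, -0.0233, 0.0927], [-0.0254, 0.0307, 0.0972]]
[0.5025566  0.19641144 0.23094453]
0.0636 211 S 24 [ 697.9 -250.6] [ 0.692  -0.2498  0.0612] rad 104.7
0.0489 440 S 115 [ 598.6 -449.6] [ 0.5991 -0.4484  0.0469] rad 46.6
0.0574 251 S 213 [ 480.  -394.1] [ 0.4801 -0.3932  0.0551] rad 19.9
tab 489 [-0.1256  0.0007  0.1263] [[-0.1359, -0.0057, 0.1188], [-0.119, 0.0076, 0.1289]]
[-0.07365916  0.00318792 -0.00315434]
```

View pics/w6.png

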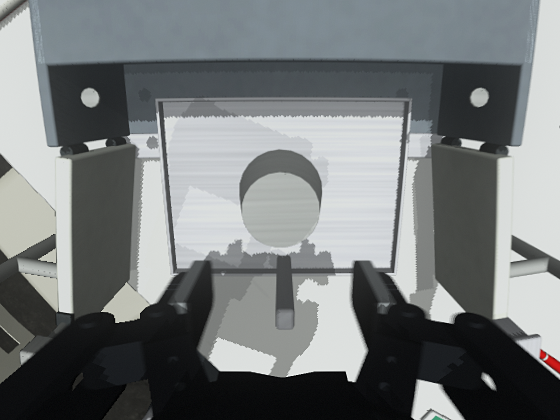

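```bash
python3 -m inch '[[[-0.036,0.003,0],[0,0,0],0.4],[[-0.036,0,0],[0,0,0],0.4],[[0,0,0.03],[0,0,0],0.4],[[0,0,0.04],[0,0,0],0.4],[[0,0,0.04],[0,0,0],0.4],[[0,0,0],[0,0,0],0.4],[[0,0,0],[0,0,0],0.4]]'; python3 -c "
from h import *
print(to(C.apply([-.1275,.0005,.118])+O))"
```

```text
time: 35.8
tool_pos: [0.4429, 0.1517, 0.1164]
tool_rot: [-0.0, 0.953, 0.304, -0.002]
contact_force: [0.3, -0.0, 0.4]
gripper_width: 0.401
grasp_force: 0.0
[ 0.00050087  0.0005568  -0.00161323]
```

```bash
python3 -m inch '[[[0,0,0],[0,0,0],0],[[0,0,0],[0,0,0],0],[[0,0,0],[0,0,0],0],[[0.004,0,0],[0,0,0],0],[[0.008,0,0],[0,0,0],0],[[0.012,0,0],[0,0,0],0],[[0.014,0,0],[0,0,0],0],[[0.014,0,0],[0,0,0],0]]'; python3 -m inch '[[[0.014,0,0],[0,0,0],0],[[0.014,0,0],[0,0,0],0],[[0.014,0,0],[0,0,0],0],[[0.014,0,0],[0,0,0],0],[[0.012,0,0],[0,0,0],0],[[0.01,0,0],[0,0,0],0],[[0.006,0,0],[0,0,0],0],[[0.003,0,0],[0,0,0],0]]'; python3 -m inch '[[[0,0,0],[0,0,0],0],[[0,0,0],[0,0,0],0]]'; python3 -c "
from h import *
print(C.inv().apply(tool()[0]-O))"
```

```text
time: 36.6
tool_pos: [0.4881, 0.1824, 0.1203]
tool_rot: [0.0, 0.953, 0.304, 0.001]
contact_force: [-2.1, -2.3, 6.8]
gripper_width: 0.15
grasp_force: 59.8
time: 37.4
tool_pos: [0.5591, 0.233, 0.1204]
tool_rot: [0.0, 0.953, 0.304, 0.001]
contact_force: [-1.9, -2.2, 6.4]
gripper_width: 0.149
grasp_force: 59.6
time: 37.6
tool_pos: [0.5593, 0.2332, 0.1203]
tool_rot: [-0.0, 0.953, 0.304, 0.002]
contact_force: [1.2, 0.9, 5.3]
gripper_width: 0.154
grasp_force: 59.6
[ 1.41315442e-02 -3.24371632e-05  1.20332219e-01]
```

```bash
python3 -m inch '[[[0.002,0,0],[0,0,0],0],[[0.002,0,0],[0,0,0],0],[[0.002,0,0],[0,0,0],0],[[0,0,0],[0,0,0],0],[[0,0,0],[0,0,0],0]]'; python3 -c "
from h import *
print(C.inv().apply(tool()[0]-O))"
```

```text
time: 38.1
tool_pos: [0.5638, 0.2363, 0.1204]
tool_rot: [0.0, 0.953, 0.304, 0.002]
contact_force: [0.4, -0.4, 6.2]
gripper_width: 0.154
grasp_force: 59.8
[ 1.95622480e-02 -5.21082511e-05  1.20362906e-01]
```

```bash
python3 -m inch '[[[0.002,0,0],[0,0,0],0],[[0.002,0,0],[0,0,0],0],[[0,0,0],[0,0,0],0],[[0,0,0],[0,0,0],0]]'; python3 -c "
from h import *
print(C.inv().apply(tool()[0]-O))"
```

```text
time: 38.5
tool_pos: [0.567, 0.2386, 0.1204]
tool_rot: [0.0, 0.953, 0.304, 0.002]
contact_force: [-1.2, -0.6, 7.5]
gripper_width: 0.154
grasp_force: 59.8
[ 2.34844721e-02 -4.21391907e-05  1.20377233e-01]
```

```bash
python3 -m inch '[[[0,0,0],[0,0,0],0.4],[[0,0,0],[0,0,0],0.4],[[0,0,-0.03],[0,0,0],0.4],[[0,0,-0.045],[0,0,0],0.4],[[0,0,-0.045],[0,0,0],0.4],[[-0.045,0,0],[0,0,0],0.4],[[-0.04,0,0],[0,0,0],0.4],[[0,0,0],[0,0,0],0.4]]'; python3 -m inch '[[[0,0,0],[0,0,0],0.4],[[0,0,0],[0,0,0],0.4]]'
python3 - <<'E'
from h import *
im,d,p=snap('wrist','w7.png');W=cloud(d,p);L=C.inv().apply(W.reshape(-1,3)-O)
q(L,'tab',(-.03,.05),(-.02,.02),(.121,.133));q(L,'cup',(.03,.14),(-.05,.05),(.07,.11))
s=manip.state();print(C.inv().apply(tool()[0]-O),s['contact_force'])
E
```

```text
time: 39.3
tool_pos: [0.4926, 0.1873, 0.2361]
tool_rot: [0.0, 0.953, 0.304, -0.002]
contact_force: [0.2, 0.6, -0.9]
gripper_width: 0.402
grasp_force: 0.0
time: 39.5
tool_pos: [0.497, 0.1893, 0.2382]
tool_rot: [-0.0, 0.953, 0.304, 0.0]
contact_force: [0.3, -0.2, -0.2]
gripper_width: 0.399
grasp_force: 0.0
tab 878 [0.028  0.0005 0.1273] [[0.0122, -0.0167, 0.1239], [0.0499, 0.0168, 0.1298]]
cup 0 [nan nan nan] 
[-0.06185444  0.00030393  0.23821466] [1.43269368 0.85841144 0.86472431]h.py:25: RuntimeWarning: Mean of empty slice.
  print(n,len(P),P.mean(0).round(4),np.percentile(P,[2,98],axis=0).round(4).tolist() if len(P) else '')
  ret = um.true_divide(
```

View pics/w7.png

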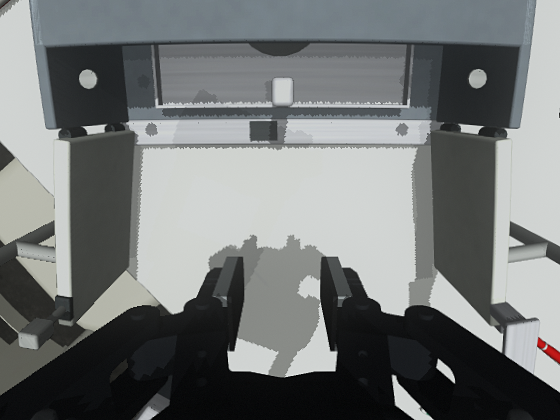

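Run:
```python
from h import *
im,d,p=snap('wrist');W=cloud(d,p);L=C.inv().apply(W.reshape(-1,3)-O).reshape(420,560,3)
for v in (80,84,90,96,100,103): print(v,L[v,283].round(4))
T=L[70:110,270:297].reshape(-1,3);T=T[(T[:,2]>.124)&(T[:,2]<.132)&(T[:,0]<.045)];print(T.min(0),T.max(0))
for u in(265,280,295): print(L[46:56:3,u].round(3).tolist())
im,d,p=snap('scene');W=cloud(d,p);L=C.inv().apply(W.reshape(-1,3)-O)
q(L,'nest',(.03,.16),(-.06,.06),(.03,.11))
cv2.imwrite('pics/s2.png',cv2.resize(im[100:260,120:340,::-1],None,fx=3,fy=3,interpolation=2))
```

```text
80 [2.73e-02 1.00e-04 1.28e-01]
84 [2.500e-02 1.000e-04 1.281e-01]
90 [2.140e-02 1.000e-04 1.283e-01]
96 [1.780e-02 1.000e-04 1.272e-01]
100 [1.540e-02 1.000e-04 1.273e-01]
103 [1.360e-02 1.000e-04 1.277e-01]
[ 0.01179314 -0.00620228  0.12407076] [0.02940807 0.00771854 0.13016061]
[[0.061, 0.015, 0.045], [0.059, 0.015, 0.039], [0.058, 0.015, 0.029], [0.057, 0.016, 0.024]]
[[0.06, 0.002, 0.05], [0.059, 0.002, 0.042], [0.057, 0.002, 0.038], [0.056, 0.002, 0.026]]
[[0.061, -0.01, 0.042], [0.06, -0.01, 0.033], [0.059, -0.011, 0.025], [0.057, -0.011, 0.023]]
nest 490 [ 0.0757 -0.0136  0.069 ] [[0.0584, -0.0352, 0.032], [0.1033, 0.0307, 0.0993]]
```

View pics/s2.png

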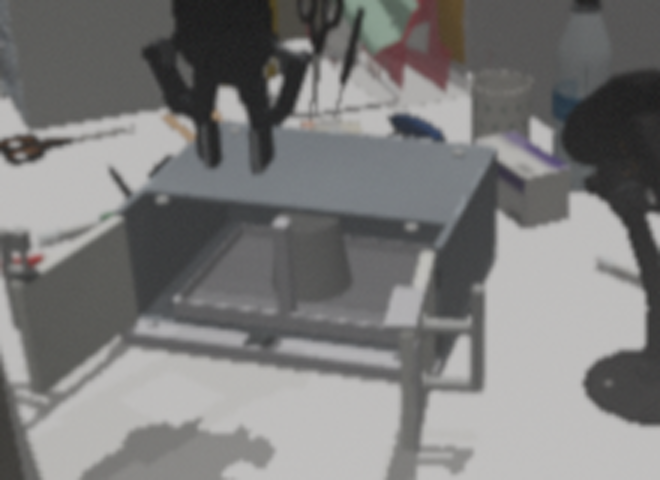

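```bash
python3 -c "
from plant import manip
print(manip.job_done())"
```

```text
the job is handed in; nothing more can be done
None
```

I handed the job in without seeing the verdict: both doors are wide open (about 1.7 rad), the bolt is lifted, and the tray is home with cups 1, 2 and 4 nested upright on it (cup 3 was not there).

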